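# Pack the beam-expander set into its nested optics tray

### The job

Pack the four loose optics parts upright and fully down in their own nests of the tray: the glass-filled lens cell in the large round recess, the pedestal post in the small round one, the beam-splitter cube in the square one and the slotted clamp in the oblong one. Leave the two look-alikes, the empty ring and the solid bar without a slot, where they lie. Let go of everything.

Things in the scene. Friction and masses are not known exactly. Their poses are not given: they have to be found in the camera images.
- lens_center (a point): lens cell lying flat: black tube 50 mm outer diameter, 22 mm tall, its bore FILLED with a pale glass lens. Point at its centre, 11 mm above its underside; z is its axis (up). About 70 g
- post_center (a point): upright stainless pedestal post: round foot 30 mm diameter and 7 mm thick, above it a plain shaft 20 mm diameter; 60 mm tall in all. Point on its axis, half-way up (30 mm above its underside); z up. About 150 g
- cube_center (a point): beam-splitter cube: 38 x 38 x 38 mm, glass between a black bottom plate and a black top plate with a round pale window. Point at its centre, 19 mm above its underside; x and y are square to its side faces, z up. About 120 g
- clamp_center (a point): SLOTTED clamp: plain aluminium bar 60 x 28 x 18 mm lying flat, with an open slot 40 x 8 mm right through it from top to bottom. Point at its centre, 9 mm above its underside; x along its 60 mm length, y across its 28 mm width, z up. About 80 g
- ring_center (a point): look-alike, to be left alone: EMPTY ring, a black tube of the lens cell's outer size (50 mm diameter, 22 mm tall) with no glass, the bench shows through its 40 mm bore. Point at its centre, 11 mm above its underside
- bar_center (a point): look-alike, to be left alone: SOLID bar of the slotted clamp's size and metal (60 x 28 x 18 mm) without any slot. Point at its centre, 9 mm above its underside; x along its length
- nest_lens: fixed dark square nest plate, 93 x 93 x 10 mm, with a ROUND recess 66 mm in diameter, for the lens cell. Recess 4 mm deep: its pale floor lies 6 mm, its rim 10 mm above the origin (centre of the plate's underside, 3 mm above the bench); z up. The four nests fill one low fixed tray two by two, 94 mm apart, tray walls flush with them; which is in which quarter changes
- nest_post: fixed dark square nest plate, 93 x 93 x 10 mm, with a SMALL ROUND recess 46 mm in diameter, for the post. Recess 4 mm deep: its pale floor lies 6 mm, its rim 10 mm above the origin (centre of the plate's underside, 3 mm above the bench); z up. The four nests fill one low fixed tray two by two, 94 mm apart, tray walls flush with them; which is in which quarter changes
- nest_cube: fixed dark square nest plate, 93 x 93 x 10 mm, with a SQUARE recess 54 x 54 mm, for the cube, sides along x and y. Recess 4 mm deep: its pale floor lies 6 mm, its rim 10 mm above the origin (centre of the plate's underside, 3 mm above the bench); z up. The four nests fill one low fixed tray two by two, 94 mm apart, tray walls flush with them; which is in which quarter changes
- nest_clamp: fixed dark square nest plate, 93 x 93 x 10 mm, with an OBLONG recess 76 mm along x by 44 mm along y, for the slotted clamp. Recess 4 mm deep: its pale floor lies 6 mm, its rim 10 mm above the origin (centre of the plate's underside, 3 mm above the bench); z up. The four nests fill one low fixed tray two by two, 94 mm apart, tray walls flush with them; which is in which quarter changes
Things that resemble listed ones, but are neither listed nor needed, are in the scene too. What is shaped like the part that bears lens_center but pink or turquoise is not meant.

How it is judged:
By the outcome, as a careful person would: the job done as asked, in the order asked, and still so for the second after the job is handed in, with the robot touching nothing.
It also fails if it takes over 109 s, if anything falls off the work surface, if the arm or the gripper's body presses on something with over 40 N, if the wrist force passes 120 N, or if a joint passes its speed limit or range.

### The arm

A 6-joint arm with a two-finger parallel gripper is mounted at the origin on the work surface. World frame = base frame: x ahead of the robot, y to its left, z up, the work surface at z = 0. Lengths are in m, angles in rad, forces in N, time in s.
With the tool pointing down it reaches from about 0.225 to 0.875 m from the base axis. Payload 3.4 kg.
Tool frame: the origin (TCP) lies on the centre line of the jaws, within the pads' length; the fingertips stand 11 mm ahead of it and the grasp point (between the pads) lies 8 mm behind it; z points along the fingers, y is the line along which they close (so a half turn about z gives the same grasp; the last joint's range is limited). The gripper opens to 85 mm and grips with 20 to 120 N. Pads are 22 mm wide; open, the fingers measure 114 mm over their backs; the gripper's body (76 mm by 85 mm) begins 54 mm behind the grasp point. The pads swing forward as they close: fully open they stand 13 mm farther back than shut.
Start: joints at [1.117, 0.276, 1.505, -0, 1.361, -0.121], TCP at [0.188, 0.543, 0.211] pointing down, gripper open.
Joint ranges: [-2.89, 2.89], [-0.75, 2.08], [0.22, 2.7], [-1.18, 4.32], [0.11, 2.71], [-2.7, 2.7]. Speed limits (rad/s): [2.57, 2.57, 3.14, 3.14, 3.14, 3.14].

### API

Orientations are given as a unit quaternion [w, x, y, z].
In Python, from rig import manip, eyes, job gives the robot as it stands.
- The arm moves only by the tool drive_tool, never from a script. Its argument "rows" is a list of rows, each a list of 3 entries, a list of its own where there are three numbers: the turn, a rotation vector about the world's x, y, z in rad, then the shift along the world's x, y, z in cm, then the finger opening in cm, from 0 to 8.54. A call has 1 to 8 rows; each row shifts and turns the commanded pose from where the row before left it; what a row does not reach is not made up. A row lasts 1/8 s, in which the tool goes at most 62.5 mm and 10.7 degrees, less where a joint would pass 70% of its speed; a pose out of reach is approached as far as the arm can. A call is refused whole if a number of a shift passes 6.25 or a number of a turn 0.188, either way. A call with a gripper value outside its range is refused whole. The fingers move at their own pace and stop on an object; "force" is the grip in N (left out, the last holds). Time passes only in rows, so rows that do not move let the fingers close. It gives the time, the measured TCP pose, the force, the opening and the grip force at its end, in the units of the state.
- manip.get_state(): the state, without advancing time (a new reading comes with each control period).
- eyes.get_image(name): name is "scene" or "top" or "wrist"; returns the picture (420x560x3 uint8, red, green, blue); there is no depth.
- eyes.get_calibration(name): a dict with "camera_matrix" (3x3 intrinsics, pixels), "k1" (the pictures are not rectified: a ray, as slopes to the right and down, at radius r is drawn at 1 + k1 r^2 times it, then the intrinsics apply), "view" (4x4, takes a point from world to camera coordinates). Camera axes: x right, y up, looking along -z (the intrinsics and any distortion apply to the point x, -y, -z); pixel columns grow to the right and rows downward; lengths in m; the calibration is good to about 2 mm. A picture is of the moment at which its call begins: read the wrist's pose just before it. get_calibration takes no time and is no camera call; for the wrist camera it gives the pose at the moment of the call.
- job.sign_off(): hands the job in; it is judged then, once.
The state is a dict: "clock": time; "qpos": joint angles; "qd": joint speeds; "effort": joint torques, N m; "position": TCP position; "ee_rot": TCP orientation; "contact_force": force on the tool from outside, world axes, zero at the start; "moment": the same for the moment, N m; "width": finger opening in m; "gripper_force": force on a finger pad.
Only numpy, scipy, OpenCV 4.12 (cv2) and the standard library are available. Lean on these libraries where they do the work, as an engineer would, in place of code of your own. Each camera call takes 0.05 s, during which the arm holds its last target. There are 200 camera calls.

## Working session

There is one attempt and no reset: what is moved stays moved. The work goes in short steps, Python scripts to look and compute and a tool call to move; the robot and the scene stay as the last step left them, time stands still between calls to the robot, and variables do not carry over. Pictures are saved under pics/ and viewed, at most 14 in all, crops included, and the job is handed in when it is done.

Besides the shell and the picture viewer there is one more tool, called after ">>>" as a command line: name --argument value ..., lists and objects as JSON in quotes. drive_tool: Moves the arm, as the interface text tells. Its arguments: {"type":"object","properties":{"rows":{"type":"array"},"force":{"type":"number"}},"required":["rows"]}

```bash
mkdir -p pics
cat > h.py <<'E'
import numpy as np, cv2
from rig import manip, eyes, job
def grab(n,f=None):
    c=eyes.get_calibration(n); im=eyes.get_image(n)
    if f: cv2.imwrite('pics/'+f,im[:,:,::-1])
    return im,c
def ray(c,uv):
    K=np.array(c['camera_matrix']);V=np.array(c['view'])
    k=c['k1']; p=np.array([(uv[0]-K[0,2])/K[0,0],(uv[1]-K[1,2])/K[1,1]]); q=p.copy()
    for _ in range(20): q=p/(1+k*(q@q))
    d=V[:3,:3].T@np.array([q[0],-q[1],-1]); o=-V[:3,:3].T@V[:3,3]
    return o,d
def onz(c,uv,z):
    o,d=ray(c,uv); return o+d*(z-o[2])/d[2]
def proj(c,P):
    K=np.array(c['camera_matrix']);V=np.array(c['view']); p=V[:3,:3]@np.array(P)+V[:3,3]
    q=np.array([p[0],-p[1]])/-p[2]; q=q*(1+c['k1']*(q@q)); return K[:2,:2]@q+K[:2,2]
E
python3 - <<'E'
from h import *
s=manip.get_state();print(s)
for n in('top','scene','wrist'):
    im,c=grab(n,n+'0.png');print(n,c)
E
```

```text
{'clock': 0.0, 'qpos': array([ 1.11700973e+00,  2.76631643e-01,  1.50615170e+00, -8.14034537e-06,
        1.36070519e+00, -1.21006991e-01]), 'qd': array([ 0.00016035,  0.00089108,  0.00044694,  0.00168734, -0.0008388 ,
        0.00313947]), 'effort': array([-5.36069147e-04, -4.16784096e+01, -2.45801371e+01, -3.15469160e-04,
        1.11698429e-02,  2.07694129e-06]), 'position': array([0.18759393, 0.54292963, 0.21021146]), 'ee_rot': array([-2.64883589e-04,  1.65622182e-01,  9.86188823e-01, -9.10189168e-04]), 'contact_force': array([-0.64766806,  0.38238123,  0.96523382]), 'moment': array([ 0.02152249, -0.0473158 , -0.02128028]), 'gripper_force': 0.0, 'width': 0.08519907426847023}
top {'camera_matrix': array([[541.6399431 ,   0.        , 278.96144943],
       [  0.        , 541.6399431 , 211.11910246],
       [  0.        ,   0.        ,   1.        ]]), 'k1': -0.20441172555779033, 'view': array([[-0.00502359, -0.999704  ,  0.0238051 , -0.05820233],
       [ 0.99490663, -0.00259999,  0.10076724, -0.5760085 ],
       [-0.10067552,  0.02419006,  0.9946252 , -1.37282318],
       [ 0.     
[... 268 characters left out ...]
[[ 0.66101648,  0.75015964, -0.01782492, -0.35063817],
       [-0.59742401,  0.54050707,  0.59239907,  0.33260666],
       [ 0.45402836, -0.38093651,  0.80544746, -1.30942837],
       [ 0.        ,  0.        ,  0.        ,  1.        ]])}
wrist {'camera_matrix': array([[344.0146086 ,   0.        , 282.50996103],
       [  0.        , 344.0146086 , 212.48015096],
       [  0.        ,   0.        ,   1.        ]]), 'k1': -0.03566775012383064, 'view': array([[ 0.32754695,  0.9448341 , -0.00123154, -0.57434968],
       [-0.89723611,  0.31063706, -0.31380246,  0.04026092],
       [-0.29610871,  0.10389002,  0.94948749, -0.38083677],
       [ 0.        ,  0.        ,  0.        ,  1.        ]])}
```

View pics/top0.png

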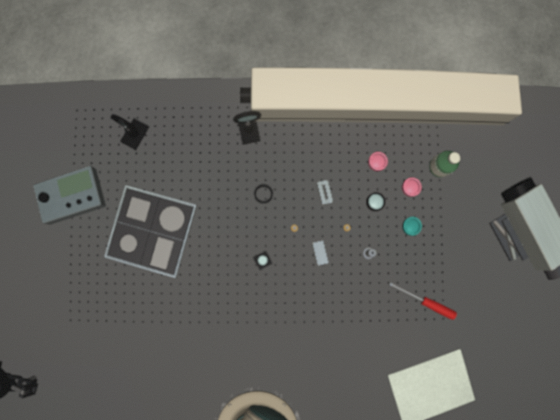

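View pics/scene0.png

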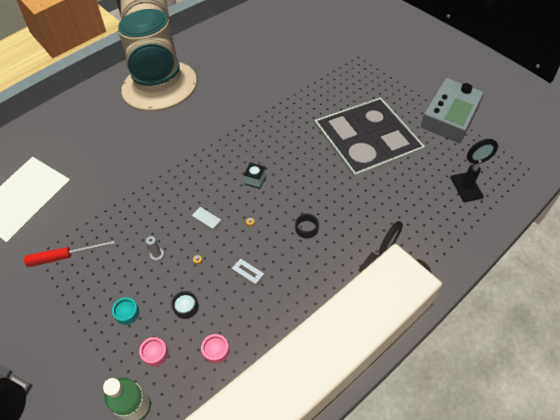

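The top view shows these candidates:
- **Lens cell:** the black ring with a pale fill at (376,202). It could be confused with the empty ring (263,193), the pink cups (378,161) and (413,187), and the turquoise cup (413,226).
- **Clamp:** the slotted bar at (325,192). Its look-alike is the solid bar (320,253).
- **Post:** (369,253).
- **Cube:** (263,260).
- **Nests:** lens (172,218), post (128,243), square (138,209), oblong (162,253).

Next I check these in one close crop.

Run:
```python
from h import *
im=cv2.imread('pics/top0.png')
a=cv2.resize(im[175:275,240:400],None,fx=5,fy=5,interpolation=cv2.INTER_CUBIC)
cv2.imwrite('pics/crop0.png',a)
c=eyes.get_calibration('top')
for n,uv,z in [('lens',(376,202),.022),('ring',(263,193),.022),('clamp',(325,192),.018),('bar',(320,253),.018),('post',(369,253),.03),('cube',(263,260),.038),('nl',(172,218),.009),('np',(128,243),.009),('nc',(138,209),.009),('no',(162,253),.009)]: print(n,onz(c,uv,z).round(4))
```

```text
lens [ 0.6001 -0.3167  0.022 ]
ring [ 0.6243 -0.0191  0.022 ]
clamp [ 0.6272 -0.1821  0.018 ]
bar [ 0.4672 -0.167   0.018 ]
post [ 0.4658 -0.2938  0.03  ]
cube [ 0.4496 -0.0188  0.038 ]
nl [0.5604 0.221  0.009 ]
np [0.4943 0.3382 0.009 ]
nc [0.5845 0.3128 0.009 ]
no [0.4683 0.2465 0.009 ]
```

View pics/crop0.png

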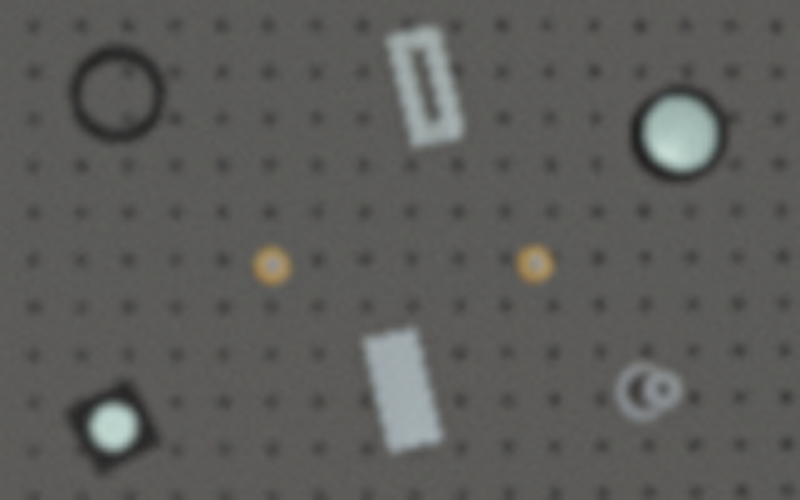

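```bash
cat > m.py <<'E'
from h import *
im=cv2.imread('pics/top0.png'); c=eyes.get_calibration('top')
S=4
def comp(name,uv,z,r,thr,zs=None):
    u,v=uv; p=im[v-r:v+r+1,u-r:u+r+1].max(axis=2)
    b=cv2.resize(p,None,fx=S,fy=S,interpolation=cv2.INTER_CUBIC)
    n,l,st,ce=cv2.connectedComponentsWithStats((b>thr).astype(np.uint8))
    i=1+np.argmax(st[1:,4]); m=(l==i).astype(np.uint8)
    cn=max(cv2.findContours(m,cv2.RETR_EXTERNAL,cv2.CHAIN_APPROX_NONE)[0],key=cv2.contourArea)
    px=(cn[:,0,:]+.5)/S-.5+np.array([u-r,v-r])
    W=np.array([onz(c,q,z)[:2] for q in px])*1000
    (cx,cy),(w,h),a=cv2.minAreaRect(W.astype(np.float32))
    bx=cv2.boxPoints(((cx,cy),(w,h),a)); e=[bx[1]-bx[0],bx[2]-bx[1]]; e=max(e,key=np.linalg.norm)
    print(name,'ctr %.1f %.1f size %.1f %.1f long-axis deg %.1f'%(cx,cy,w,h,np.degrees(np.arctan2(e[1],e[0]))%180))
comp('lensglass',(376,202),.020,9,130)
comp('clamp',(325,192),.018,16,120)
comp('bar',(320,253),.018,16,120)
comp('window',(263,260),.038,9,130)
comp('nl',(172,218),.009,16,95)
comp('np',(128,243),.009,12,95)
comp('nc',(138,209),.009,14,95)
comp('no',(162,253),.009,18,95)
comp('tray',(151,231),.013,50,120)
E
python3 m.py
python3 - <<'E'
import cv2
im=cv2.imread('pics/top0.png')
a=[cv2.resize(im[y-h:y+h,x-h:x+h],(390,390),interpolation=cv2.INTER_CUBIC) for x,y,h in[(151,231,50),(368,253,13)]]
cv2.imwrite('pics/crop1.png',cv2.hconcat(a))
E
```

```text
lensglass ctr 602.0 -315.9 size 37.1 37.3 long-axis deg 179.9
clamp ctr 627.8 -181.4 size 63.2 30.3 long-axis deg 13.1
bar ctr 468.4 -167.1 size 62.7 30.6 long-axis deg 12.9
window ctr 449.9 -16.9 size 22.3 23.0 long-axis deg 179.8
nl ctr 559.0 222.5 size 67.2 67.5 long-axis deg 135.1
np ctr 494.5 338.3 size 46.8 46.7 long-axis deg 64.2
nc ctr 584.8 312.7 size 55.9 56.7 long-axis deg 164.5
no ctr 469.0 247.5 size 47.1 79.1 long-axis deg 164.0
tray ctr 526.7 280.3 size 200.9 201.1 long-axis deg 164.3
```

View pics/crop1.png

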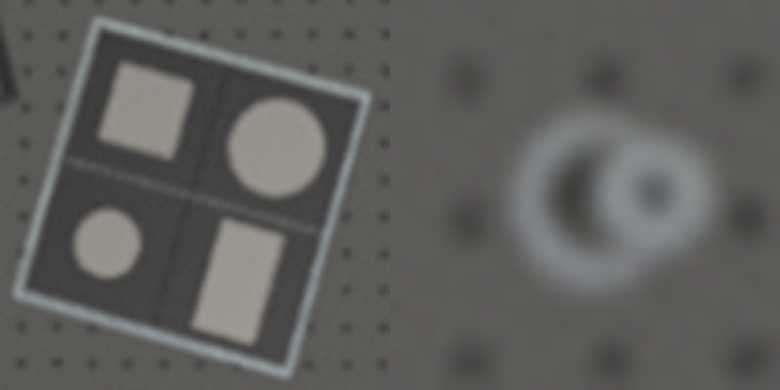

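The crops match the descriptions: the filled lens cell, slotted clamp, cube and post are as picked. The tray measures 201 mm square at −15.7°, and the four nest centres agree with its 94 mm grid to within 0.4 mm. I'll start with the lens.

>>> drive_tool --rows '[[[0,0,0.016],[2.6,-5.35,-0.3],7.5],[[0,0,0.016],[2.6,-5.35,-0.3],7.5],[[0,0,0.016],[2.6,-5.35,-0.3],7.5],[[0,0,0.016],[2.6,-5.35,-0.3],7.5],[[0,0,0.016],[2.6,-5.35,-0.3],7.5],[[0,0,0.016],[2.6,-5.35,-0.3],7.5],[[0,0,0.016],[2.6,-5.35,-0.3],7.5],[[0,0,0.016],[2.6,-5.35,-0.3],7.5]]' --force 40

```text
clock: 1.15
position: [0.3963, 0.1137, 0.1871]
ee_rot: [0.0, 0.102, 0.995, 0.0]
contact_force: [0.6, 1.4, -1.1]
width: 0.0752
gripper_force: 0.0
```

>>> drive_tool --rows '[[[0,0,0.016],[2.6,-5.35,-0.3],7.5],[[0,0,0.016],[2.6,-5.35,-0.3],7.5],[[0,0,0.016],[2.6,-5.35,-0.3],7.5],[[0,0,0.016],[2.6,-5.35,-0.3],7.5],[[0,0,0.016],[2.6,-5.35,-0.3],7.5],[[0,0,0.016],[2.6,-5.35,-0.3],7.5],[[0,0,0.016],[2.6,-5.35,-0.3],7.5],[[0,0,0],[0,0,0],7.5]]'

```text
clock: 2.15
position: [0.5791, -0.2632, 0.1644]
ee_rot: [-0.0, 0.048, 0.999, -0.0]
contact_force: [-0.5, 1.0, 0.2]
width: 0.075
gripper_force: 0.0
```

```bash
cat >> h.py <<'E'
def st():
    s=manip.get_state(); w,x,y,z=s['ee_rot']
    R=lambda v:v
    yv=np.array([2*(x*y-w*z),1-2*(x*x+z*z)]); zv=np.array([2*(x*z+w*y),2*(y*z-w*x)])
    print('t %.2f pos(mm) %s phi %.1f tilt %s width %.1f F %s grip %.0f'%(s['clock'],(s['position']*1000).round(1),np.degrees(np.arctan2(yv[1],yv[0])),zv.round(4),s['width']*1000,s['contact_force'].round(1),s['gripper_force']))
E
python3 - <<'E'
from h import *
st(); im,c=grab('wrist','w1.png')
for n,P in [('lens',(.602,-.316,.02)),('post',(.46,-.293,.06))]: print(n,proj(c,P))
E
```

```text
t 2.15 pos(mm) [ 579.1 -263.2  164.4] phi 84.5 tilt [-0.0004 -0.0009] width 75.0 F [-0.5  1.   0.2] grip 0
lens [229.48357825 219.41594872]
post [224.66260746  48.2467152 ]
```

View pics/w1.png

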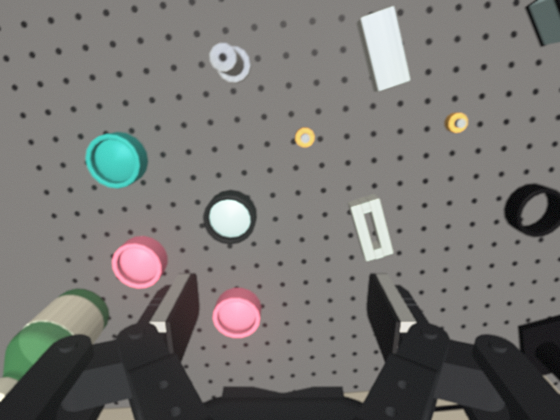

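The wrist view shows the lens cell at (231,218), the post top at (224,57) with its foot at (235,66), the slotted clamp at (372,229) and the empty ring at (533,209). The lens matches its predicted pixel.

```bash
cat > mw.py <<'E'
from h import *
def blobs(f,c,items,S=3):
    im=cv2.imread('pics/'+f)
    for name,uv,z,r,lo,hi in items:
        u,v=uv; y0,x0=max(v-r,0),max(u-r,0); p=im[y0:v+r+1,x0:u+r+1].max(axis=2)
        b=cv2.resize(p,None,fx=S,fy=S,interpolation=cv2.INTER_CUBIC)
        n,l,s,ce=cv2.connectedComponentsWithStats(((b>=lo)&(b<=hi)).astype(np.uint8))
        i=1+np.argmax(s[1:,4])
        cn=max(cv2.findContours((l==i).astype(np.uint8),cv2.RETR_EXTERNAL,cv2.CHAIN_APPROX_NONE)[0],key=cv2.contourArea)
        px=(cn[:,0,:]+.5)/S-.5+np.array([x0,y0])
        W=np.array([onz(c,q,z)[:2] for q in px])*1000
        (cx,cy),(w,h),a=cv2.minAreaRect(W.astype(np.float32))
        bx=cv2.boxPoints(((cx,cy),(w,h),a)); e=max([bx[1]-bx[0],bx[2]-bx[1]],key=np.linalg.norm)
        print(name,'ctr %.1f %.1f size %.1f %.1f long %.1f'%(cx,cy,w,h,np.degrees(np.arctan2(e[1],e[0]))%180))
E
python3 - <<'E'
from mw import *
c=eyes.get_calibration('wrist')
blobs('w1.png',c,[('glass',(231,218),.020,30,130,255),('cellblack',(231,218),.022,34,0,60),('clamp',(372,229),.018,40,165,255),
 ])
print('posttop',onz(c,(223.5,57),.06),'foot',onz(c,(234.5,65.5),.007))
E
```

```text
glass ctr 599.6 -312.9 size 39.4 38.3 long 86.4
cellblack ctr 596.9 -311.7 size 46.3 50.3 long 154.9
clamp ctr 626.1 -177.5 size 61.9 29.0 long 13.0
posttop [ 0.46428257 -0.29195436  0.06      ] foot [ 0.46539813 -0.2911461   0.007     ]
```

>>> drive_tool --rows '[[[0,0,0],[2.2,-5.4,0],7.5],[[0,0,0],[0,0,-5],7.5],[[0,0,0],[0,0,-4],7.5],[[0,0,0],[0,0,-2],7.5],[[0,0,0],[0,0,0],7.5],[[0,0,0],[0,0,0],7.5]]'

```text
clock: 2.95
position: [0.6004, -0.3125, 0.0575]
ee_rot: [0.001, 0.046, 0.999, -0.0]
contact_force: [0.4, 0.8, 0.6]
width: 0.075
gripper_force: 0.0
```

```bash
python3 -c "
from h import *
st()"
```

```text
t 2.95 pos(mm) [ 600.4 -312.5   57.5] phi 84.7 tilt [ 0.0014 -0.0007] width 75.0 F [0.4 0.8 0.6] grip 0
```

>>> drive_tool --rows '[[[0,0,0],[0,-0.2,-2.4],7.5],[[0,0,0],[0,0,-1.5],7.5],[[0,0,0],[0,0,0],7.5],[[0,0,0],[0,0,0],4],[[0,0,0],[0,0,0],4],[[0,0,0],[0,0,0],4],[[0,0,0],[0,0,0],4],[[0,0,0],[0,0,0],4]]'

```text
clock: 3.95
position: [0.5999, -0.315, 0.0172]
ee_rot: [0.0, 0.046, 0.999, 0.0]
contact_force: [0.1, -0.2, 0.3]
width: 0.0402
gripper_force: 0.0
```

The fingers closed to 40 mm without meeting the 50 mm cell, so I look before moving again.

Run:
```python
from h import *
st(); im,c=grab('wrist','w2.png'); im2,c2=grab('scene')
a=cv2.resize(im2[230:360,90:270],(774,559),interpolation=cv2.INTER_CUBIC)
a=cv2.hconcat([cv2.resize(a,(400,300)),cv2.resize(im,(400,300))])
cv2.imwrite('pics/w2b.png',a[:,:,::-1])
```

```text
t 3.95 pos(mm) [ 599.9 -315.    17.2] phi 84.7 tilt [0.0001 0.0001] width 40.2 F [ 0.1 -0.2  0.3] grip 0
```

View pics/w2b.png

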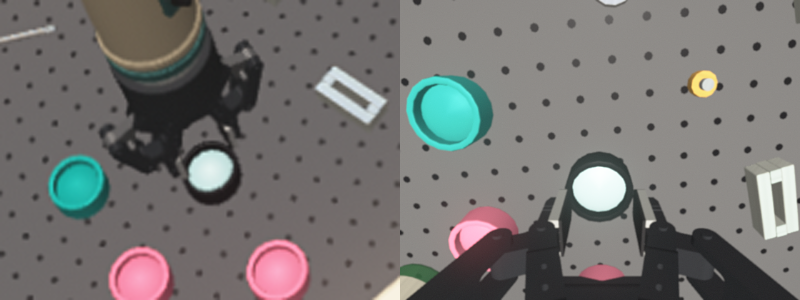

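The lens sits undisturbed, and its top is in full view just beyond the finger tips. I'll project the TCP and tips to see which way I'm off.

```bash
python3 - <<'E'
from h import *
s=manip.get_state();p=s['position'];print(s['ee_rot'])
for n in('wrist','scene','top'):
    c=eyes.get_calibration(n);V=c['view'];print(n,'cam',(-V[:3,:3].T@V[:3,3]).round(3))
    for k,P in [('tcp',p),('lens',[.6,-.314,.02]),('lensbase',[.6,-.314,.0]),('tipL',p+[0,.02,-.011]),('tipR',p+[0,-.02,-.011])]: print(k,proj(c,P).round(1))
im,c=grab('scene')
cv2.imwrite('pics/s2.png',cv2.resize(im[240:340,130:263],(798,600),interpolation=cv2.INTER_CUBIC)[:,:,::-1])
E
cp mw.py /tmp
python3 - <<'E'
import sys; sys.path.insert(0,'.')
import os; os.chdir('.')
from mw import *
c=eyes.get_calibration('wrist')
blobs('w2.png',c,[('glass',(279,262),.020,45,170,255)])
E
```

```text
[1.06687507e-05 4.63811694e-02 9.98923813e-01 5.01267873e-05]
wrist cam [ 0.52  -0.307  0.18 ]
tcp [282.3 260.9]
lens [284.3 263.4]
lensbase [284.1 247.5]
tipL [318.3 248.9]
tipR [246.5 255.1]
scene cam [ 1.025 -0.416  0.851]
tcp [184.3 301.8]
lens [184.5 300.9]
lensbase [186.4 305.3]
tipL [193.7 298. ]
tipR [177.  310.4]
top cam [ 0.435 -0.026  1.425]
tcp [375.  202.3]
lens [374.8 202.1]
lensbase [373.4 203. ]
tipL [366.8 202.8]
tipR [381.5 202.8]
glass ctr 600.4 -317.1 size 37.3 36.7 long 46.7
```

View pics/s2.png

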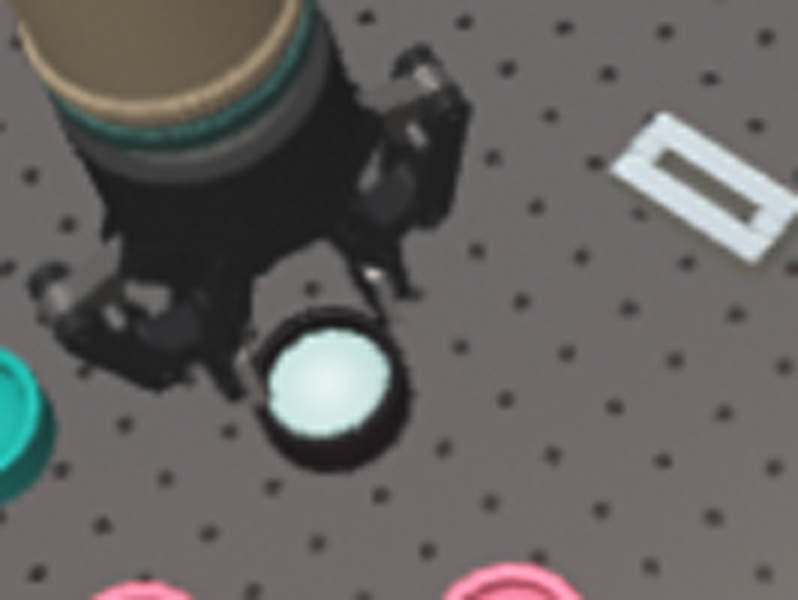

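Run:
```python
import cv2
im=cv2.imread('pics/w2.png'); cv2.imwrite('pics/w2c.png',cv2.resize(im[200:420,150:420],(736,600),interpolation=cv2.INTER_CUBIC))
```

```text
(no output)
```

View pics/w2c.png

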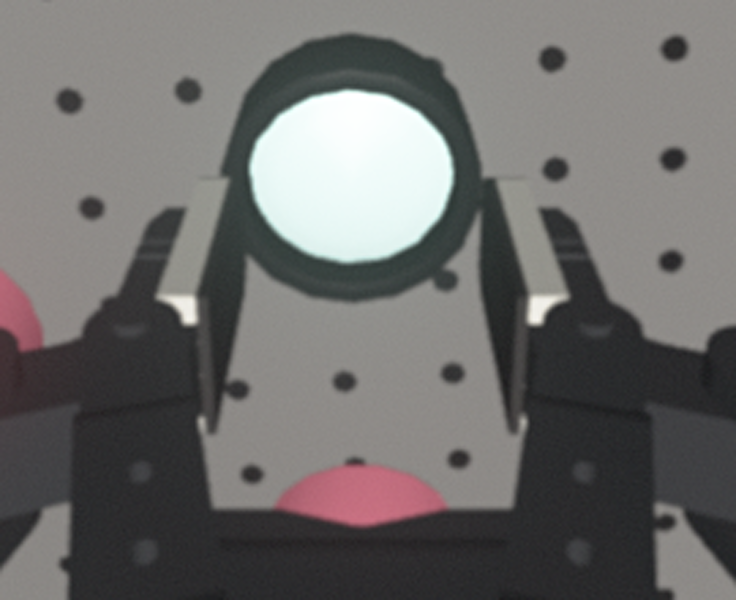

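Run:
```python
from h import *
c=eyes.get_calibration('wrist')
for uv in [(234.4,266),(327.2,266),(223,266),(226,357),(338,357)]:
    o,d=ray(c,uv)
    for x in (.589,.600,.611): P=o+d*(x-o[0])/d[0]; print(uv,(P*1000).round(0),end=' ')
    print()
st()
```

```text
(234.4, 266) [ 589. -336.   40.] (234.4, 266) [ 600. -340.   18.] (234.4, 266) [ 611. -345.   -4.] 
(327.2, 266) [ 589. -295.   48.] (327.2, 266) [ 600. -293.   27.] (327.2, 266) [ 611. -291.    6.] 
(223, 266) [ 589. -341.   39.] (223, 266) [ 600. -346.   17.] (223, 266) [ 611. -352.   -5.] 
(226, 357) [ 589. -330.   99.] (226, 357) [ 600. -334.   86.] (226, 357) [ 611. -338.   73.] 
(338, 357) [ 589. -298.  102.] (338, 357) [ 600. -297.   90.] (338, 357) [ 611. -295.   78.] 
t 4.10 pos(mm) [ 599.9 -315.    17.1] phi 84.7 tilt [-0.      0.0001] width 40.1 F [ 0.2  0.8 -0.4] grip 0
```

Run:
```python
from h import *
c=eyes.get_calibration('scene')
print('obs crop +y tip lowest ~(410,295), -y tip lowest ~(240,400)')
for n,g,z in (('A',20,44),('B',25,12)):
    for sy in (1,-1):
        for x in (589,611):
            print(n,sy,x,[((proj(c,[x/1e3,(-315+sy*(g+t))/1e3,z/1e3])-[130,240])*6).round(0) for t in (0,14)])
```

```text
obs crop +y tip lowest ~(410,295), -y tip lowest ~(240,400)
A 1 589 [array([341., 273.]), array([377., 247.])]
A 1 611 [array([381., 320.]), array([417., 294.])]
A -1 589 [array([238., 348.]), array([201., 375.])]
A -1 611 [array([277., 398.]), array([240., 425.])]
B 1 589 [array([372., 308.]), array([407., 283.])]
B 1 611 [array([411., 355.]), array([446., 329.])]
B -1 589 [array([246., 401.]), array([211., 427.])]
B -1 611 [array([285., 449.]), array([249., 476.])]
```

Both views agree that the tips stand about 25 mm above the reported TCP height, so the fingers closed above the cell. I'll open, lower in small steps and watch the force.

>>> drive_tool --rows '[[[0,0,0],[0,0,0],7.5],[[0,0,0],[0,0,0],7.5],[[0,0,0],[0,0,0],7.5],[[0,0,0],[0,0,-0.4],7.5],[[0,0,0],[0,0,0],7.5]]'

```text
clock: 4.72
position: [0.5995, -0.3147, 0.0126]
ee_rot: [-0.0, 0.046, 0.999, 0.0]
contact_force: [-0.1, 0.5, -1.2]
width: 0.075
gripper_force: 0.0
```

>>> drive_tool --rows '[[[0,0,0],[0,0,-0.4],7.5],[[0,0,0],[0,0,0],7.5]]'

```text
clock: 4.97
position: [0.5996, -0.3148, 0.0086]
ee_rot: [-0.0, 0.046, 0.999, 0.0]
contact_force: [-0.1, -1.1, 0.3]
width: 0.075
gripper_force: 0.0
```

>>> drive_tool --rows '[[[0,0,0],[0,0,0],4.4],[[0,0,0],[0,0,0],4.4],[[0,0,0],[0,0,0],4.4],[[0,0,0],[0,0,0],4.4],[[0,0,0],[0,0,0],4.4]]'

```text
clock: 5.6
position: [0.5999, -0.315, 0.0092]
ee_rot: [0.0, 0.046, 0.999, 0.0]
contact_force: [-0.1, 0.5, 0.5]
width: 0.044
gripper_force: 0.0
```

>>> drive_tool --rows '[[[0,0,0],[0,0,0],7.5],[[0,0,0],[0,0,0],7.5],[[0,0,0],[0,0,0],7.5],[[0,0,0],[0,0,-0.5],7.5],[[0,0,0],[0,0,-0.5],7.5],[[0,0,0],[0,0,0],7.5]]'

```text
clock: 6.35
position: [0.5993, -0.3147, -0.0017]
ee_rot: [-0.001, 0.046, 0.999, 0.0]
contact_force: [0.7, 0.4, 0.2]
width: 0.0748
gripper_force: 0.0
```

>>> drive_tool --rows '[[[0,0,0],[0,0,-0.4],7.5],[[0,0,0],[0,0,0],7.5]]'

```text
clock: 6.6
position: [0.5996, -0.3149, -0.0053]
ee_rot: [-0.0, 0.046, 0.999, 0.0]
contact_force: [-0.8, 0.2, -0.1]
width: 0.0752
gripper_force: 0.0
```

Run:
```python
from h import *
st(); im,c=grab('wrist'); im2,c2=grab('scene')
a=cv2.resize(im2[240:340,130:263],(399,300),interpolation=cv2.INTER_CUBIC)
cv2.imwrite('pics/w3.png',cv2.hconcat([a,cv2.resize(im[150:420,100:460],(400,300))])[:,:,::-1])
```

```text
t 6.60 pos(mm) [ 599.6 -314.9   -5.3] phi 84.7 tilt [-0.0006  0.0005] width 75.2 F [-0.8  0.2 -0.1] grip 0
```

View pics/w3.png

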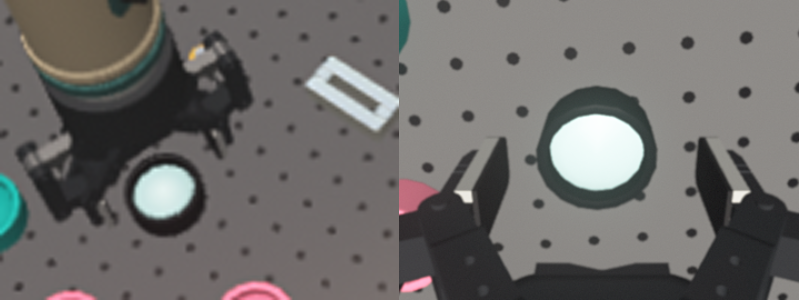

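Still clear of everything. The tips come out about 33 mm behind the TCP when open and about 28 mm behind when gripping. I'll lower another 17 mm with force checks and close.

>>> drive_tool --rows '[[[0,0,0],[0,0,-0.5],7.5],[[0,0,0],[0,0,-0.5],7.5],[[0,0,0],[0,0,0],7.5]]'

```text
clock: 7.08
position: [0.5994, -0.3147, -0.0156]
ee_rot: [-0.001, 0.046, 0.999, 0.0]
contact_force: [-0.1, -0.1, 0.2]
width: 0.075
gripper_force: 0.0
```

>>> drive_tool --rows '[[[0,0,0],[0,0,-0.6],7.5],[[0,0,0],[0,0,0],4.4],[[0,0,0],[0,0,0],4.4],[[0,0,0],[0,0,0],4.4],[[0,0,0],[0,0,0],4.4],[[0,0,0],[0,0,0],4.4]]'

```text
clock: 7.82
position: [0.5999, -0.315, -0.0208]
ee_rot: [0.0, 0.046, 0.999, 0.0]
contact_force: [0.0, -1.4, 0.4]
width: 0.0492
gripper_force: 41.4
```

>>> drive_tool --rows '[[[0,0,0],[0,0,3],4.4],[[0,0,0],[0,0,6],4.4],[[0,0,0],[-0.46,5.97,0],4.4],[[0,0,0],[-0.46,5.97,0],4.4],[[0,0,0],[-0.46,5.97,0],4.4],[[0,0,0],[-0.46,5.97,0],4.4],[[0,0,0],[-0.46,5.97,0],4.4],[[0,0,0],[-0.46,5.97,0],4.4]]'

```text
clock: 8.82
position: [0.5719, 0.045, 0.0692]
ee_rot: [0.0, 0.047, 0.999, 0.0]
contact_force: [0.8, -0.0, -0.3]
width: 0.0487
gripper_force: 41.6
```

>>> drive_tool --rows '[[[0,0,0],[-0.46,5.97,0],4.4],[[0,0,0],[-0.46,5.97,0],4.4],[[0,0,0],[-0.46,5.97,0],4.4],[[0,0,0],[0,0,-2],4.4],[[0,0,0],[0,0,0],4.4],[[0,0,0],[0,0,0],4.4]]'

```text
clock: 9.57
position: [0.5587, 0.2217, 0.0494]
ee_rot: [0.0, 0.047, 0.999, -0.0]
contact_force: [0.1, -0.1, -1.3]
width: 0.049
gripper_force: 41.7
```

Run:
```python
from h import *
st(); im,c=grab('wrist','w4.png'); print(proj(c,[.559,.2224,.013]))
```

```text
t 9.57 pos(mm) [558.7 221.7  49.4] phi 84.6 tilt [ 0.0001 -0.    ] width 49.0 F [ 0.1 -0.1 -1.3] grip 42
[283.39867681 235.17487744]
```

View pics/w4.png

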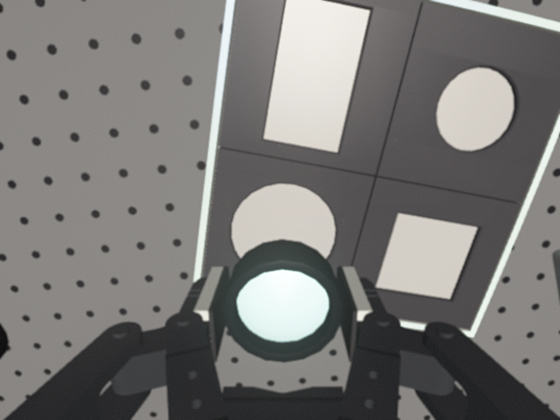

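The lens cell is gripped upright above the round recess, which shows at (283,232) as predicted. Now I lower and release.

>>> drive_tool --rows '[[[0,0,0],[0,0,-3.2],4.4],[[0,0,0],[0,0,-1.6],4.4],[[0,0,0],[0,0,-0.8],4.4],[[0,0,0],[0,0,-0.3],4.4],[[0,0,0],[0,0,-0.1],4.4],[[0,0,0],[0,0,0],4.4]]'

```text
clock: 10.38
position: [0.5589, 0.2224, -0.0103]
ee_rot: [0.001, 0.046, 0.999, 0.0]
contact_force: [-0.1, 0.5, -0.3]
width: 0.0495
gripper_force: 41.7
```

>>> drive_tool --rows '[[[0,0,0],[0,0,-0.1],4.4],[[0,0,0],[0,0,0],4.4],[[0,0,0],[0,0,0],6.5],[[0,0,0],[0,0,0],6.5],[[0,0,0],[0,0,0],6.5],[[0,0,0],[0,0,2],6.5],[[0,0,0],[0,0,6],6.5],[[0,0,0],[0,0,6],6.5]]'

```text
clock: 11.38
position: [0.5581, 0.2222, 0.1292]
ee_rot: [-0.001, 0.046, 0.999, -0.0]
contact_force: [1.4, 1.1, -0.7]
width: 0.0649
gripper_force: 0.0
```

Run:
```python
from mw import *
st(); im,c=grab('wrist','w5.png')
c2=proj(c,[.559,.2224,.029]).astype(int);print(c2)
blobs('w5.png',c,[('glass',tuple(c2),.029,30,190,255),('recess',tuple(c2),.009,40,150,255)])
```

```text
t 11.38 pos(mm) [558.1 222.2 129.2] phi 84.7 tilt [-0.0012 -0.0002] width 64.9 F [ 1.4  1.1 -0.7] grip 0
[282 206]
glass ctr 561.3 222.2 size 38.7 38.5 long 45.7
recess ctr 567.9 221.6 size 42.7 42.3 long 84.6
```

View pics/w5.png

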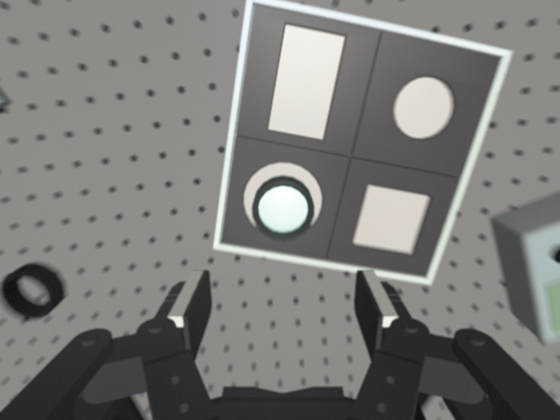

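The lens cell stands inside the round recess at (283,207), with the pale floor visible around it. It measures 3 mm off centre, well within the 8 mm clearance. Next the post.

>>> drive_tool --rows '[[[0,0,0],[-1.03,-5.72,0],6],[[0,0,0],[-1.03,-5.72,0],6],[[0,0,0],[-1.03,-5.72,0],6],[[0,0,0],[-1.03,-5.72,0],6],[[0,0,0],[-1.03,-5.72,0],6],[[0,0,0],[-1.03,-5.72,0],6],[[0,0,0],[-1.03,-5.72,0],6],[[0,0,0],[-1.03,-5.72,0],6]]'

```text
clock: 12.42
position: [0.4756, -0.2371, 0.1282]
ee_rot: [0.0, 0.046, 0.999, -0.0]
contact_force: [1.1, 1.4, 0.8]
width: 0.06
gripper_force: 0.0
```

>>> drive_tool --rows '[[[0,0,0],[-1.03,-5.72,0],6],[[0,0,0],[0,0,-3.5],6],[[0,0,0],[0,0,0],6],[[0,0,0],[0,0,0],6]]'

```text
clock: 12.92
position: [0.4661, -0.2921, 0.0937]
ee_rot: [0.0, 0.046, 0.999, 0.0]
contact_force: [-0.4, 0.3, -0.1]
width: 0.0598
gripper_force: 0.0
```

Run:
```python
from h import *
st(); im,c=grab('wrist','w6.png')
print(proj(c,[.465,-.2925,.06]),proj(c,[.465,-.2925,.007]))
g=cv2.medianBlur(cv2.cvtColor(im,cv2.COLOR_RGB2GRAY),3)
h=cv2.HoughCircles(g,cv2.HOUGH_GRADIENT,1,15,param1=80,param2=18,minRadius=18,maxRadius=60)
u,v=proj(c,[.465,-.2925,.03])
for x,y,r in h[0]:
    if abs(x-u)<40 and abs(y-v)<60: print((x,y,r),'as top',onz(c,(x,y),.06).round(4),'as foot',onz(c,(x,y),.007).round(4))
cv2.imwrite('pics/w6c.png',cv2.resize(im[150:350,200:400],(500,500))[:,:,::-1])
```

```text
t 12.93 pos(mm) [ 466.1 -292.1   93.7] phi 84.7 tilt [0.0004 0.    ] width 59.8 F [-0.4  0.3 -0.1] grip 0
[281.54420978 234.78851321] [281.69362441 208.64265421]
(np.float32(276.5), np.float32(212.5), np.float32(20.0)) as top [ 0.4503 -0.2942  0.06  ] as foot [ 0.4677 -0.2967  0.007 ]
```

View pics/w6c.png

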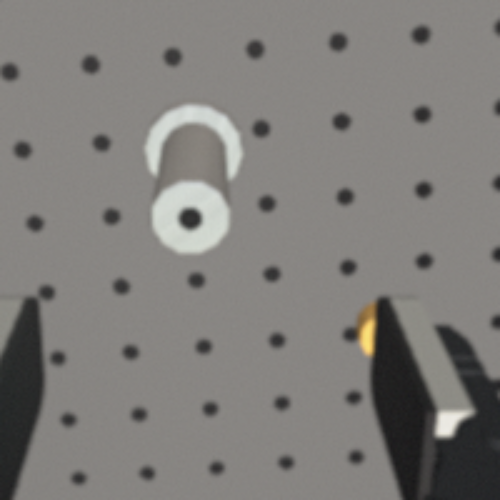

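The post is at about (466, −295): top at crop (190,216), foot at crop (195,148). I shift 3 mm and go down to grip the shaft.

>>> drive_tool --rows '[[[0,0,0],[0,-0.3,0],6],[[0,0,0],[0,0,-5],6],[[0,0,0],[0,0,-2.9],6],[[0,0,0],[0,0,-1.2],6],[[0,0,0],[0,0,0],4],[[0,0,0],[0,0,0],1.5],[[0,0,0],[0,0,0],1.5],[[0,0,0],[0,0,0],1.5]]'

```text
clock: 13.98
position: [0.4669, -0.2964, 0.0036]
ee_rot: [0.001, 0.046, 0.999, -0.001]
contact_force: [0.2, -0.4, 6.6]
width: 0.0189
gripper_force: 39.3
```

>>> drive_tool --rows '[[[0,0,0],[0,0,0],1.5],[[0,0,0],[0,0,0],1.5],[[0,0,0],[0,0,0],1.5]]'

```text
clock: 14.35
position: [0.4669, -0.2964, 0.0036]
ee_rot: [0.001, 0.046, 0.999, -0.001]
contact_force: [0.1, -0.3, 6.2]
width: 0.0189
gripper_force: 39.3
```

>>> drive_tool --rows '[[[0,0,0],[0,0,4],1.5],[[0,0,0],[0,0,6],1.5],[[0,0,0],[0.25,5.77,0],1.5],[[0,0,0],[0.25,5.77,0],1.5],[[0,0,0],[0.25,5.77,0],1.5],[[0,0,0],[0.25,5.77,0],1.5],[[0,0,0],[0.25,5.77,0],1.5],[[0,0,0],[0.25,5.77,0],1.5]]'

```text
clock: 15.35
position: [0.4803, 0.0525, 0.1022]
ee_rot: [0.0, 0.047, 0.999, 0.0]
contact_force: [0.9, 0.2, -1.5]
width: 0.0187
gripper_force: 39.7
```

>>> drive_tool --rows '[[[0,0,0],[0.25,5.77,0],1.5],[[0,0,0],[0.25,5.77,0],1.5],[[0,0,0],[0.25,5.77,0],1.5],[[0,0,0],[0.25,5.77,0],1.5],[[0,0,0],[0.25,5.77,0],1.5],[[0,0,0],[0,0,-2],1.5],[[0,0,0],[0,0,0],1.5],[[0,0,0],[0,0,0],1.5]]'

```text
clock: 16.35
position: [0.4931, 0.3386, 0.0823]
ee_rot: [-0.0, 0.047, 0.999, -0.0]
contact_force: [-0.4, -1.2, -1.4]
width: 0.0189
gripper_force: 39.8
```

Run:
```python
from mw import *
st(); im,c=grab('wrist','w7.png')
print(proj(c,[.4943,.3384,.009]))
cv2.imwrite('pics/w7.png',im[:,:,::-1])
```

```text
t 16.35 pos(mm) [493.1 338.6  82.3] phi 84.6 tilt [-0.0004 -0.0003] width 18.9 F [-0.4 -1.2 -1.4] grip 40
[282.28031861 217.27054871]
```

View pics/w7.png

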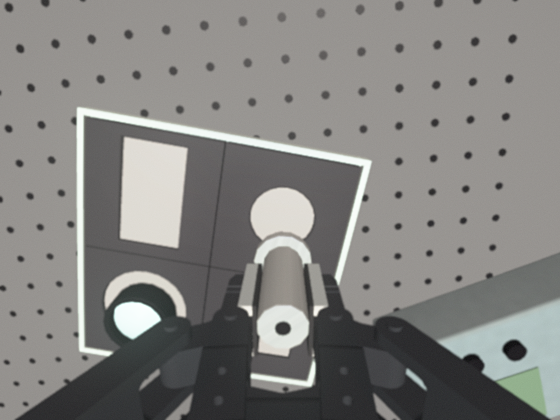

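The post hangs upright over the small round recess at (282,217), as predicted. Now I lower it. One picture remains, which I keep for the end.

>>> drive_tool --rows '[[[0,0,0],[0,0,-3.6],1.5],[[0,0,0],[0,0,-2.2],1.5],[[0,0,0],[0,0,-0.8],1.5],[[0,0,0],[0,0,-0.3],1.5],[[0,0,0],[0,0,0],1.5]]'

```text
clock: 17.02
position: [0.4941, 0.3393, 0.014]
ee_rot: [0.001, 0.047, 0.999, 0.001]
contact_force: [-0.4, -0.5, -1.1]
width: 0.0191
gripper_force: 39.9
```

>>> drive_tool --rows '[[[0,0,0],[0,0,-0.1],1.5],[[0,0,0],[0,0,0],1.5],[[0,0,0],[0,0,0],3],[[0,0,0],[0,0,0],4.5],[[0,0,0],[0,0,0],4.5],[[0,0,0],[0,0,3],4.5],[[0,0,0],[0,0,6],4.5],[[0,0,0],[0,0,2],6]]'

```text
clock: 18.02
position: [0.4953, 0.3403, 0.1261]
ee_rot: [0.003, 0.046, 0.999, 0.002]
contact_force: [-0.7, 0.4, -1.0]
width: 0.0602
gripper_force: 0.0
```

Run:
```python
from mw import *
st(); im,c=grab('top','top1.png')
# post foot/top: brightness circle search in top crop, and cube orientation
for n,P in [('post foot',(.4943,.3386,.016)),('post top',(.4943,.3386,.069)),('lens',(.559,.2224,.029))]: print(n,proj(c,P).round(1))
a=cv2.resize(cv2.imread('pics/top0.png')[244:277,246:280],None,fx=8,fy=8,interpolation=cv2.INTER_CUBIC).max(axis=2)
m=((a<50)).astype(np.uint8)
for t in (45,55,60,65):
    m=cv2.morphologyEx((a<t).astype(np.uint8),cv2.MORPH_OPEN,np.ones((15,15)))
    cs=cv2.findContours(m,cv2.RETR_EXTERNAL,cv2.CHAIN_APPROX_NONE)[0]
    if not cs: continue
    k=max(cs,key=cv2.contourArea); px=(k[:,0,:]+.5)/8-.5+[246,244]
    W=np.array([onz(c,q,.038)[:2] for q in px])*1000
    r=cv2.minAreaRect(W.astype(np.float32));print(t,r)
```

```text
t 18.02 pos(mm) [495.3 340.3 126.1] phi 84.7 tilt [0.0059 0.0033] width 60.2 F [-0.7  0.4 -1. ] grip 0
post foot [127.2 242.9]
post top [121.9 242. ]
lens [170.1 217.9]
55 ((454.75482177734375, 0.8227646350860596), (6.386745929718018, 9.25702953338623), 89.86705017089844)
60 ((455.2330627441406, 0.3449573516845703), (8.622903823852539, 13.402839660644531), 89.82070922851562)
65 ((454.9141845703125, 0.18683481216430664), (10.857553482055664, 15.955471992492676), 89.81803894042969)
```

>>> drive_tool --rows '[[[0,0,0],[0.5,-5.2,0],6],[[0,0,0],[0.5,-5.2,0],6],[[0,0,0],[0.5,-5.2,0],6],[[0,0,0],[0.5,-5.2,0],6],[[0,0,0],[0.5,-5.2,0],6],[[0,0,0],[0.5,-5.2,0],6],[[0,0,0],[0.5,-5.2,0],6],[[0,0,0],[0,0,0],6]]'

```text
clock: 19.08
position: [0.5284, -0.0282, 0.1213]
ee_rot: [-0.0, 0.049, 0.999, -0.0]
contact_force: [-0.3, 0.9, -0.2]
width: 0.0597
gripper_force: 0.0
```

```bash
cat > cube.py <<'E'
from mw import *
st(); im,c=grab('wrist','w8.png')
u,v=proj(c,[.45,-.018,.038]).round().astype(int); print(u,v)
blobs('w8.png',c,[('window',(u,v),.038,25,150,255)])
S=4;r=55;y0=max(v-r,0); a=cv2.resize(im[y0:v+r,u-r:u+r],None,fx=S,fy=S,interpolation=cv2.INTER_CUBIC).max(axis=2)
for t in (60,75,90):
    m=cv2.morphologyEx((a<t).astype(np.uint8),cv2.MORPH_OPEN,np.ones((25,25)))
    cs=cv2.findContours(m,cv2.RETR_EXTERNAL,cv2.CHAIN_APPROX_NONE)[0]
    if not cs: continue
    k=max(cs,key=cv2.contourArea); px=(k[:,0,:]+.5)/S-.5+[u-r,y0]
    W=np.array([onz(c,q,.038)[:2] for q in px])*1000
    print(t,cv2.minAreaRect(W.astype(np.float32)),W.min(0),W.max(0))
E
python3 cube.py
```

```text
t 19.07 pos(mm) [528.4 -28.2 121.3] phi 84.4 tilt [-0.0006 -0.0009] width 59.7 F [-0.3  0.9 -0.2] grip 0
286 102
window ctr 449.1 -16.6 size 23.0 23.2 long 175.4
75 ((460.78369140625, -11.438318252563477), (17.660898208618164, 37.96872329711914), 13.4233980178833) [449.00588759 -31.07377141] [472.11591579   6.40144697]
90 ((449.0483703613281, -16.19751739501953), (37.40609359741211, 37.90139389038086), 27.859222412109375) [425.6695162  -39.95009288] [472.63291819   6.91404368]
```

The cube is centred at (449, −16) at 27.9°, and its measured size of 37.6 mm fits. I turn to 118° and descend.

>>> drive_tool --rows '[[[0,0,0.146],[-2,0.2,-0.5],6.5],[[0,0,0.146],[-2,0.2,-0.5],6.5],[[0,0,0.146],[-2,0.2,-0.5],6.5],[[0,0,0.146],[-2,0.2,-0.5],6.5],[[0,0,0],[0,0,-5],6.5],[[0,0,0],[0,0,-1.5],6.5],[[0,0,0],[0,0,0],6.5],[[0,0,0],[0,0,0],6.5]]'

```text
clock: 20.12
position: [0.4488, -0.0162, 0.0376]
ee_rot: [0.0, -0.244, 0.97, -0.0]
contact_force: [0.2, -0.1, 0.7]
width: 0.0649
gripper_force: 0.0
```

Run:
```python
from mw import *
st(); im,c=grab('wrist','w9.png')
u,v=proj(c,[.449,-.0163,.038]).round().astype(int); print(u,v)
blobs('w9.png',c,[('window',(u,v),.038,40,150,255)])
```

```text
t 20.12 pos(mm) [448.8 -16.2  37.6] phi 118.2 tilt [0.0009 0.0001] width 64.9 F [ 0.2 -0.1  0.7] grip 0
282 261
window ctr 449.7 -16.8 size 22.8 22.5 long 26.9
```

>>> drive_tool --rows '[[[0,0,0],[0,0,-3.2],6.5],[[0,0,0],[0,0,-1.6],6.5],[[0,0,0],[0,0,-0.4],6.5],[[0,0,0],[0,0,0],5],[[0,0,0],[0,0,0],3.3],[[0,0,0],[0,0,0],3.3],[[0,0,0],[0,0,0],3.3],[[0,0,0],[0,0,0],3.3]]'

```text
clock: 21.18
position: [0.4493, -0.017, -0.0139]
ee_rot: [0.001, -0.243, 0.97, -0.0]
contact_force: [-0.1, 0.1, 7.1]
width: 0.037
gripper_force: 40.0
```

>>> drive_tool --rows '[[[0,0,0],[0,0,4],3.3],[[0,0,0],[0,0,6],3.3],[[0,0,-0.11],[1.93,4.71,0],3.3],[[0,0,-0.11],[1.93,4.71,0],3.3],[[0,0,-0.11],[1.93,4.71,0],3.3],[[0,0,-0.11],[1.93,4.71,0],3.3],[[0,0,-0.11],[1.93,4.71,0],3.3],[[0,0,-0.11],[1.93,4.71,0],3.3]]'

```text
clock: 22.18
position: [0.5642, 0.2673, 0.0848]
ee_rot: [-0.0, 0.086, 0.996, -0.0]
contact_force: [0.5, -0.8, -0.3]
width: 0.0374
gripper_force: 40.6
```

>>> drive_tool --rows '[[[0,0,-0.108],[1.93,4.71,0],3.3],[[0,0,0],[0,0,-3],3.3],[[0,0,0],[0,0,0],3.3],[[0,0,0],[0,0,0],3.3]]'

```text
clock: 22.68
position: [0.5832, 0.3124, 0.0554]
ee_rot: [-0.0, 0.138, 0.99, -0.0]
contact_force: [0.2, -0.1, -0.8]
width: 0.0371
gripper_force: 40.7
```

Run:
```python
from mw import *
st(); im,c=grab('wrist','w10.png')
s=manip.get_state()['position']; 
u,v=proj(c,s+[0,0,.0329]).round().astype(int); print(u,v)
k=s[2]+.0139+.038
blobs('w10.png',c,[('window held',(u,v),k,40,150,255)])
for n,P in [('postnest',(.4943,.3384,.009)),('clampnest',(.4688,.2477,.009)),('cubenest',(.5847,.3128,.009))]: print(n,proj(c,P).round())
u,v=proj(c,(.4688,.2477,.009)).round().astype(int); blobs('w10.png',c,[('clampnest',(u,v),.009,60,150,255)])
```

```text
t 22.68 pos(mm) [583.2 312.4  55.4] phi 74.1 tilt [-0.0003 -0.0001] width 37.1 F [ 0.2 -0.1 -0.8] grip 41
283 297
window held ctr 581.1 313.1 size 22.5 18.0 long 74.1
postnest [283.  77.]
clampnest [120.  79.]
cubenest [284. 231.]
clampnest ctr 469.7 246.6 size 43.9 66.5 long 164.1
```

>>> drive_tool --rows '[[[0,0,0],[0.15,0,-3],3.3],[[0,0,0],[0,0,-1.7],3.3],[[0,0,0],[0,0,-0.8],3.3],[[0,0,0],[0,0,-0.4],3.3],[[0,0,0],[0,0,0],3.3]]'

```text
clock: 23.35
position: [0.5851, 0.313, -0.0036]
ee_rot: [0.0, 0.138, 0.99, 0.0]
contact_force: [0.3, 0.5, -1.5]
width: 0.0374
gripper_force: 40.7
```

>>> drive_tool --rows '[[[0,0,0],[0,0,-0.1],3.3],[[0,0,0],[0,0,0],3.3],[[0,0,0],[0,0,0],5],[[0,0,0],[0,0,0],5.5],[[0,0,0],[0,0,0],5.5],[[0,0,0],[0,0,3],5.5],[[0,0,0],[0,0,6],5.5],[[0,0,0],[0,0,4],5.5]]'

```text
clock: 24.35
position: [0.5857, 0.3133, 0.1279]
ee_rot: [0.001, 0.138, 0.99, 0.001]
contact_force: [0.3, 0.9, -0.4]
width: 0.0551
gripper_force: 0.0
```

>>> drive_tool --rows '[[[0,0,0.063],[0.6,-6.1,0],5.5],[[0,0,0.063],[0.6,-6.1,0],5.5],[[0,0,0.063],[0.6,-6.1,0],5.5],[[0,0,0.063],[0.6,-6.1,0],5.5],[[0,0,0.063],[0.6,-6.1,0],5.5],[[0,0,0.063],[0.6,-6.1,0],5.5],[[0,0,0.063],[0.6,-6.1,0],5.5],[[0,0,0.063],[0.6,-6.1,0],5.5]]'

```text
clock: 25.35
position: [0.6329, -0.1771, 0.1254]
ee_rot: [0.0, -0.114, 0.993, 0.0]
contact_force: [-0.2, 0.0, -0.2]
width: 0.0548
gripper_force: 0.0
```

Run:
```python
from h import *
st()
```

```text
t 25.35 pos(mm) [ 632.9 -177.1  125.4] phi 103.1 tilt [0.0006 0.0001] width 54.8 F [-0.2  0.  -0.2] grip 0
```

>>> drive_tool --rows '[[[0,0,0],[-0.6,-0.4,-4],5.5],[[0,0,0],[0,0,-2],5.5],[[0,0,0],[0,0,0],5.5],[[0,0,0],[0,0,0],5.5]]'

```text
clock: 25.85
position: [0.6277, -0.1792, 0.0661]
ee_rot: [0.001, -0.114, 0.994, -0.0]
contact_force: [-0.0, -0.2, 0.4]
width: 0.0552
gripper_force: 0.0
```

Run:
```python
from mw import *
st(); im,c=grab('wrist','w11.png')
u,v=proj(c,(.627,-.179,.018)).round().astype(int);print(u,v)
for lo in (150,165,180,195): blobs('w11.png',c,[('clamp',(u,v),.018,70,lo,255)])
```

```text
t 25.85 pos(mm) [ 627.7 -179.2   66.1] phi 103.0 tilt [ 0.0016 -0.0006] width 55.2 F [-0.  -0.2  0.4] grip 0
283 227
clamp ctr 626.4 -181.7 size 64.9 29.3 long 13.0
clamp ctr 627.8 -181.5 size 61.2 28.7 long 13.0
clamp ctr 627.8 -181.5 size 61.0 28.3 long 13.1
clamp ctr 627.8 -181.4 size 60.6 28.0 long 13.1
```

>>> drive_tool --rows '[[[0,0,0],[0,-0.2,-4.5],5.5],[[0,0,0],[0,0,-2.4],5.5],[[0,0,0],[0,0,-1],5.5],[[0,0,0],[0,0,-0.4],5.5],[[0,0,0],[0,0,0],4],[[0,0,0],[0,0,0],2.3],[[0,0,0],[0,0,0],2.3],[[0,0,0],[0,0,0],2.3]]'

```text
clock: 26.9
position: [0.6279, -0.1815, -0.0165]
ee_rot: [0.001, -0.113, 0.994, -0.001]
contact_force: [0.0, 0.1, 6.5]
width: 0.0271
gripper_force: 40.3
```

>>> drive_tool --rows '[[[0,0,0],[0,0,0],2.3],[[0,0,0],[0,0,0],2.3]]'

```text
clock: 27.15
position: [0.6279, -0.1815, -0.0165]
ee_rot: [0.001, -0.113, 0.994, -0.001]
contact_force: [0.1, 0.1, 6.4]
width: 0.027
gripper_force: 40.3
```

>>> drive_tool --rows '[[[0,0,0],[0,0,4],2.3],[[0,0,0],[0,0,6],2.3],[[0,0,-0.063],[-1.99,5.36,0],2.3],[[0,0,-0.063],[-1.99,5.36,0],2.3],[[0,0,-0.063],[-1.99,5.36,0],2.3],[[0,0,-0.063],[-1.99,5.36,0],2.3],[[0,0,-0.063],[-1.99,5.36,0],2.3],[[0,0,-0.063],[-1.99,5.36,0],2.3]]'

```text
clock: 28.15
position: [0.5063, 0.142, 0.082]
ee_rot: [-0.0, 0.077, 0.997, 0.0]
contact_force: [0.4, -0.0, -0.4]
width: 0.0271
gripper_force: 39.8
```

>>> drive_tool --rows '[[[0,0,-0.063],[-1.99,5.36,0],2.3],[[0,0,-0.063],[-1.99,5.36,0],2.3],[[0,0,0],[0,0,-3],2.3],[[0,0,0],[0,0,0],2.3],[[0,0,0],[0,0,0],2.3]]'

```text
clock: 28.78
position: [0.4681, 0.2473, 0.0525]
ee_rot: [0.0, 0.138, 0.99, 0.0]
contact_force: [-0.4, -0.3, -1.0]
width: 0.0271
gripper_force: 39.9
```

Run:
```python
from mw import *
st(); im,c=grab('wrist','w12.png')
s=manip.get_state()['position'];k=s[2]+.0165+.018
u,v=proj(c,[s[0],s[1],k]).round().astype(int); print(u,v)
blobs('w12.png',c,[('clamp held',(u,v),k,80,180,255)])
```

```text
t 28.77 pos(mm) [468.1 247.3  52.5] phi 74.1 tilt [ 0.0002 -0.    ] width 27.1 F [-0.4 -0.3 -1. ] grip 40
283 298
clamp held ctr 474.3 244.6 size 33.5 75.9 long 160.9
```

>>> drive_tool --rows '[[[0,0,0],[0,0,-3],2.3],[[0,0,0],[0,0,-1.7],2.3],[[0,0,0],[0,0,-0.8],2.3],[[0,0,0],[0,0,-0.4],2.3],[[0,0,0],[0,0,0],2.3]]'

```text
clock: 29.45
position: [0.4682, 0.2476, -0.0064]
ee_rot: [0.0, 0.138, 0.99, 0.0]
contact_force: [1.0, -0.3, -1.9]
width: 0.0272
gripper_force: 39.9
```

>>> drive_tool --rows '[[[0,0,0],[0,0,-0.1],2.3],[[0,0,0],[0,0,0],2.3],[[0,0,0],[0,0,0],4],[[0,0,0],[0,0,0],4.5],[[0,0,0],[0,0,0],4.5],[[0,0,0],[0,0,3],4.5],[[0,0,0],[0,0,6],4.5],[[0,0,0],[0,0,5],4.5]]'

```text
clock: 30.45
position: [0.4678, 0.2477, 0.134]
ee_rot: [0.0, 0.138, 0.99, 0.0]
contact_force: [0.6, 0.5, -0.5]
width: 0.0448
gripper_force: 0.0
```

>>> drive_tool --rows '[[[0,0,0],[5,1,2],4.5],[[0,0,0],[5,1,2],4.5],[[0,0,0],[4,1,1],4.5],[[0,0,0],[0,0,0],4.5],[[0,0,0],[0,0,0],4.5],[[0,0,0],[0,0,0],4.5]]'

```text
clock: 31.2
position: [0.6061, 0.2774, 0.1817]
ee_rot: [-0.001, 0.138, 0.99, -0.0]
contact_force: [0.6, 0.2, 0.0]
width: 0.0447
gripper_force: 0.0
```

Run:
```python
from mw import *
st(); im,c=grab('wrist','w13.png')
for n,P in [('lens',(.5592,.2223,.031)),('post',(.4942,.3384,.069)),('postfoot',(.4942,.3384,.016)),('cube',(.5847,.3128,.047)),('clamp',(.4688,.2477,.027))]: print(n,proj(c,P).round())
im2,c2=grab('top'); im3,c3=grab('scene')
a=cv2.resize(im,(800,600))[0:400]
b=cv2.resize(im2[175:285,95:210],(209,200),interpolation=cv2.INTER_CUBIC)
d=cv2.resize(im3[85:185,300:440],(280,200),interpolation=cv2.INTER_CUBIC)
e=cv2.resize(im2[140:290,230:470],(311,200),interpolation=cv2.INTER_CUBIC)
cv2.imwrite('pics/fin.png',np.vstack([a,np.hstack([b,d,e])])[:,:,::-1])
```

```text
t 31.20 pos(mm) [606.1 277.4 181.7] phi 74.2 tilt [-0.0018 -0.0005] width 44.7 F [0.6 0.2 0. ] grip 0
lens [211. 158.]
post [321.  37.]
postfoot [314.  48.]
cube [315. 160.]
clamp [204.  47.]
```

View pics/fin.png

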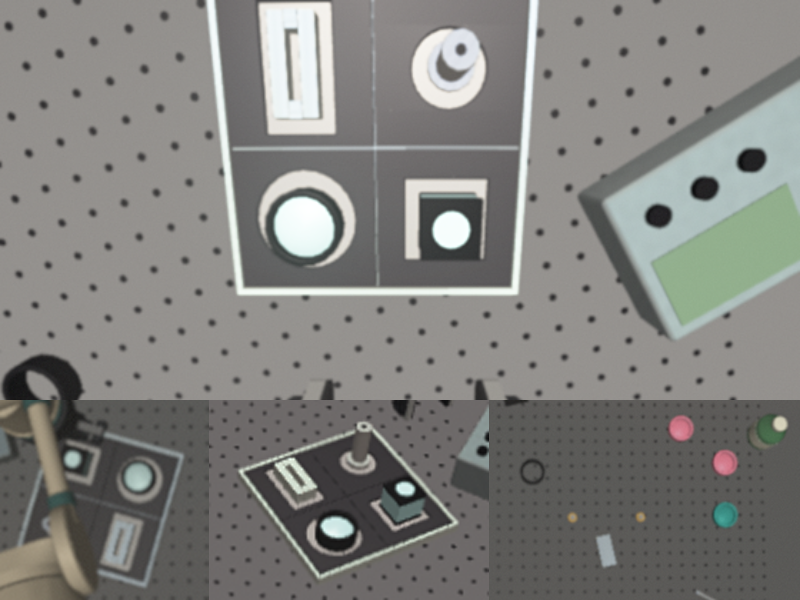

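All four parts appear in their own nests, and the look-alikes lie untouched. I still check numerically that the clamp sits flat, in a wrist view from straight above it.

Run:
```python
from h import *
c=eyes.get_calibration('wrist'); V=c['view'];print('cam',(-V[:3,:3].T@V[:3,3]).round(3))
for n,z in (('top face',.027),('underside',.009)):
  for sx,sy in((30,14),(30,-14),(-30,14),(-30,-14)):
    a=np.radians(-15.8);X=np.array([.4685,.2477])+np.array([sx*np.cos(a)-sy*np.sin(a),sx*np.sin(a)+sy*np.cos(a)])/1e3
    print(n,sx,sy,(proj(c,[*X,z])*800/560).round())
im=cv2.imread('pics/w13.png').max(axis=2)
for v in (20,40,45,60,75): print(v,' '.join(map(str,im[v,176:240])))
```

```text
cam [0.529 0.3   0.345]
top face 30 14 [317. 118.]
top face 30 -14 [272. 118.]
top face -30 14 [312.   8.]
top face -30 -14 [264.   9.]
underside 30 14 [322. 119.]
underside 30 -14 [279. 119.]
underside -30 14 [317.  16.]
underside -30 -14 [272.  16.]
20 118 119 118 109 95 123 194 234 238 235 230 238 248 249 248 248 247 248 249 249 250 246 220 169 148 144 145 145 142 144 142 143 193 246 252 250 248 248 248 249 249 250 251 241 185 130 142 199 240 245 244 243 244 244 244 229 171 129 128 135 136 133 136 136
40 117 118 119 119 116 102 99 149 216 236 237 235 239 245 248 247 246 246 247 248 249 250 251 233 166 116 119 160 220 238 241 239 233 232 242 248 248 247 247 247 248 249 250 250 237 182 132 149 210 238 243 242 241 242 242 240 213 155 128 128 132 132 133 132
45 116 117 117 116 117 108 93 134 208 236 236 232 230 242 247 247 247 246 247 247 248 249 249 236 173 124 117 144 200 234 240 239 239 241 244 248 248 248 247 247 248 249 249 251 245 212 146 140 200 238 242 241 241 242 242 239 221 166 128 126 130 134 131 132
60 115 114 114 115 116 115 109 95 115 181 230 235 231 229 240 246 247 245 246 246 247 249 249 249 235 174 126 121 151 206 233 238 237 238 240 245 247 247 247 246 247 248 249 250 249 235 180 133 155 213 237 240 239 240 240 240 237 199 145 121 125 129 129 127
75 112 112 110 112 113 115 111 109 100 110 170 226 234 234 237 243 245 245 244 245 245 247 247 248 246 241 240 247 249 249 249 249 249 248 245 242 244 245 246 245 246 247 248 248 249 247 220 157 130 171 223 237 238 237 238 238 237 225 173 127 121 123 124 123
```

The clamp's edges at right 315–318 and bottom 120 match a flat, seated clamp, which predicts 312–317 and 118. The hand is open and clear of everything.

```bash
python3 -c "
from rig import job
print(job.sign_off())"
```

```text
the job is handed in; nothing more can be done
None
```

I packed the lens cell, post, cube and slotted clamp upright and fully down in their own nests, left the empty ring and solid bar where they lay, let go of everything, and handed the job in at about 31 s.

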